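# Load a deep-well plate onto the narrow pedestal of a plate lift

## Robot

A 7-joint arm with a two-finger parallel gripper is mounted at the origin on the work surface. World frame = base frame: x ahead of the robot, y to its left, z up, the work surface at z = 0. Lengths are in m, angles in rad, forces in N, time in s.
With the tool pointing down it reaches from about 0.35 to 0.9 m from the base axis. Payload 19.9 kg.
Tool frame: the origin (TCP) lies at the very end of the fingers, on their centre line; the grasp point (between the pads) lies 19 mm behind it; z points along the fingers, x is the direction in which the jaws open and shut, and the axes are right-handed (so a half turn about z gives the same grasp; the last joint's range is limited). The gripper opens to 85 mm and grips with 20 to 120 N. Pads are 22 mm wide; open, the fingers measure 114 mm over their backs; the gripper's body (76 mm by 85 mm) begins 54 mm behind the grasp point. The pads swing forward as they close: fully open they stand 13 mm farther back than shut.
Start: joints at [1.278, 0.417, -0.01, 1.614, 0.005, 1.111, -0.053], TCP at [0.156, -0.605, 0.231] pointing down, gripper open.
Joint ranges: [-2.81, 2.81], [-0.39, 2.02], [-1.27, 1.25], [0.06, 2.57], [-1.19, 4.33], [0.19, 2], [-2.82, 2.82]. Speed limits (rad/s): [1.89, 1.89, 2.39, 2.39, 3.01, 3.01, 3.01].

## Interface

Orientations are given as a unit quaternion [x, y, z, w].
In Python, from plant import arm, cams, ticket gives the robot as it stands.
- The arm moves only by the tool apply_moves, never from a script. Its argument "increments" is a list of rows, each a list of 7 numbers: the shift along the tool's x, y, z in m, then the turn, a rotation vector about the tool's x, y, z in degrees, then the opening, from 0 (shut) to 1 (fully open). In form: [[dx, dy, dz, ax, ay, az, jaw], ...]. A call has 1 to 8 rows; each row is the pose to reach, as a shift and turn from the pose measured when the call began, along the tool's axes at that moment; what a row does not reach only later rows make up. A row lasts 1/10 s, in which the tool goes at most 50 mm and 8.59 degrees, less where a joint would pass 70% of its speed; a pose out of reach is approached as far as the arm can. A call with a gripper value outside its range is refused whole. The fingers move at their own pace and stop on an object; "newtons" is the grip in N (left out, the last holds). Time passes only in rows, so rows that repeat a pose let the fingers close. It gives the time, the measured TCP pose, the force and the opening at its end, in the units of the state.
- arm.get_obs(): the state, without advancing time (a new reading comes with each control period).
- cams.read_camera(name): name is "side" or "top"; returns the picture (480x640x3 uint8, red, green, blue); there is no depth.
- cams.get_calibration(name): a dict with "vfov" (degrees; the focal length in pixels is half the picture's height over the tangent of half this angle, whatever the lens; pixels are square), "cx", "cy" (the principal point, pixels), "R" (3x3) and "t" (3): a world point X has camera coordinates R X + t. Camera axes: x right, y down, z forward; pixel columns grow to the right and rows downward; lengths in m; the calibration is good to about 2 mm. A picture is of the moment at which its call begins. get_calibration takes no time and is no camera call.
- ticket.hand_in(): hands the job in, once; it reports no verdict.
Trained networks look in the newest picture that a camera, given by its name, has taken for a name from the list of things; names that differ only in an ending like _2 or _b are one class to them, and where a whole thing is asked for, a point or a joint stands for the part that bears it (a point fixed in the world has none). Each returns a list of dicts, best first, with "conf" (0 to 1); they miss things now and then, are a little off and sometimes report something else, mostly with a low value. They report only what shows in the picture. A call takes as long as a camera call. They do not tell look-alikes from the thing itself.
- cams.boxes_of(name, camera): "rect" ([left, top, width, height] in pixels, round what is visible of it).
- cams.masks_of(name, camera): "region" (480x640 bool, what is visible of it) and "rect" ([left, top, width, height] in pixels, round what is visible of it).
- cams.place_of(name, camera): "point" ([column, row] in pixels: a listed point, or the origin of a listed thing).
The state is a dict: "clock": time; "joint_positions": joint angles; "joint_velocities": joint speeds; "joint_torque": joint torques, N m; "ee_pos": TCP position; "tcp_rot": TCP orientation; "contact_force": force on the tool from outside, world axes, zero at the start; "ft_torque": the same for the moment, N m; "gripper_width": opening from 0.0 (shut) to 1.0 (fully open).
Only numpy, scipy, OpenCV 4.12 (cv2) and the standard library are available. Lean on these libraries where they do the work, as an engineer would, in place of code of your own. Each camera call takes 0.05 s, during which the arm holds its last target.

## Task

Load the white deep-well plate onto the plate lift's narrow black pedestal: draw the yellow bolt fully out of its way, slide the plate off the loading shelf and across the gap until it sits square and centred on the pedestal, overhanging evenly, then push the bolt fully home behind it. Keep the plate level and never lift it off; leave everything else on the bench where it stands.

Things in the scene. Friction and masses are not known exactly. Their poses are not given: they have to be found in the camera images.
- station: Plate lift fixed to the bench, base plate 8 mm thick, x -200 to 130, y -95 to 95. Origin on the bench top, z up; its +x is the loading direction (about towards the robot's left), its -y points away from the robot. Positions said to be 'in the station' are in this frame, mm. In order of x: loading shelf, bolt at the shelf's end, gap, pedestal.
- shelf_end (a point): Middle of the aluminium loading shelf's end edge, at (9, 0, 80) in the station. The shelf's top is flat at z = 80 with no side walls: x -190 to 9, y -80 to 80. Beyond this edge is a 30 mm open gap, then the pedestal.
- pedestal_top (a point): Centre of the narrow black pedestal's top face, at (64, 0, 78) in the station, axes as the station's. The top is 50 mm along x (39 to 89) and 90 mm along y, 2 mm lower than the shelf. A plate centred here has its rear face at x = 21.5, clear of shelf and bolt.
- plate_mid (a point): Centre (half-way up) of the white deep-well plate with 24 dark wells: block of 85 mm (its x) by 127 mm (its y), 44 mm tall, 0.25 to 0.5 kg. Starts on the shelf, centre 80 to 110 mm before the bolt, its x roughly along the station's x, up to 12 mm off the middle line, 0.15 rad askew. Pushed on the long rear face with two spread fingertips it slides squarely.
- bolt (a joint): Draw of the yellow bolt in m: 0 = fully home (pushed in, its bar barring the plate's way), 0.07 = fully drawn out along the station's -y. Starts within 12 mm of home. Friction about 2 N; stays where it is left.
- bolt_handle (a point): Middle of the bolt's upright yellow handle, at x = 0, y = -125 - draw, z = 117 in the station: a paddle 30 mm along x, 12 mm along y, top at z = 138. It stands on a 12 x 12 mm bar along y (z 83 to 95) that reaches 105 mm from the handle's middle to +y, 15 mm to -y; fully drawn, it clears the shelf. Its track: x -20 to 20, y -80 to -225, rails up to z = 84.
- tipbox_mid (a point): Bystander, to be left alone: blue tip box with white top, 82 x 122 x 54 mm. Point on its middle axis, 27 mm above the bench.
- amber_jar_mid (a point): Bystander, to be left alone: amber jar with black lid, 64 mm wide, 85 mm tall. Point on its middle axis, 42.5 mm above the bench.
- clear_bottle_mid (a point): Bystander, to be left alone: clear bottle with white cap, 64 mm wide, 190 mm tall. Point on its middle axis, 95 mm above the bench.
- beaker_mid (a point): Bystander, to be left alone: glass beaker, 70 mm wide, 90 mm tall. Point on its middle axis, 45 mm above the bench.
- tube_rack_mid (a point): Bystander, to be left alone: red and orange tube rack with capped tubes, 90 x 160 mm, 72 mm tall. Point on its middle axis, 25 mm above the bench.
- marker_mid (a point): Bystander, to be left alone: black and grey marker lying down, 140 mm long, 15 mm thick. Point on its middle axis, 7 mm above the bench.
There are look-alikes about, which are no part of the job. What is shaped like the part that bears plate_mid but red is not meant.

How it is judged:
By the outcome, as a careful person would: the job done as asked, in the order asked, and still so for the second after the job is handed in, with the robot touching nothing.
It also fails if it takes over 72 s, if anything falls off the work surface, if the arm or the gripper's body presses on something with over 40 N, if the wrist force passes 120 N, or if a joint passes its speed limit or range.

## Working session

There is one attempt and no reset: what is moved stays moved. The work goes in short steps, Python scripts to look and compute and a tool call to move; the robot and the scene stay as the last step left them, time stands still between calls to the robot, and variables do not carry over. Pictures are saved under pics/ and viewed, and the job is handed in when it is done.

Besides the shell and the picture viewer there is one more tool, called after ">>>" by a JSON object that holds its "fn" and its "kwargs". apply_moves: Moves the arm, as the interface text tells. Its arguments: {"type":"object","properties":{"increments":{"type":"array"},"newtons":{"type":"number"}},"required":["increments"]}

```bash
mkdir -p pics; ls; python3 - <<'E'
from plant import arm,cams
import cv2,numpy as np
o=arm.get_obs()
for k in o: print(k,np.round(o[k],4))
for c in("side","top"):
    im=cams.read_camera(c); cv2.imwrite(f"pics/{c}0.png",im[:,:,::-1])
    k=cams.get_calibration(c); print(c,k)
    for n in ("plate_mid","pedestal_top","shelf_end","bolt_handle"):
        print(n,[(np.round(p["point"],1),round(p["conf"],2)) for p in cams.place_of(n,c)])
E
```

```text
pics
clock 0.0
joint_positions [ 1.2775  0.418  -0.0103  1.6142  0.0047  1.1107 -0.053 ]
joint_velocities [-0.0001 -0.0007 -0.0015  0.0009 -0.0001 -0.001   0.003 ]
joint_torque [ 1.20000e-03 -8.64443e+01  6.79500e-01 -4.34917e+01  1.93000e-02
  7.30000e-03  0.00000e+00]
ee_pos [ 0.1556 -0.605   0.2307]
tcp_rot [ 7.903e-01 -6.127e-01 -5.000e-04 -3.000e-04]
contact_force [ 0.2337  0.5872 -0.3562]
ft_torque [0.0278 0.0498 0.0415]
gripper_width 0.9962
side {'vfov': 48.8123351874407, 'cx': 326.9595679590411, 'cy': 234.0768555414036, 'R': array([[-0.98611876, -0.16586732,  0.00760426],
       [-0.11387694,  0.64227482, -0.75796774],
       [ 0.12083806, -0.74831216, -0.65224771]]), 't': array([0.47926021, 0.1638039 , 1.24547894])}
plate_mid [(array([441.3, 205.1]), 0.95)]
pedestal_top [(array([344.6, 251.9]), 0.82)]
shelf_end [(array([340., 237.]), 0.71)]
bolt_handle [(array([285.3, 225.3]), 0.71)]
top {'vfov': 42.89665310815262, 'cx': 325.4974022881663, 'cy': 237.82071890187237, 'R': array([[ 0.11067482, -0.99384896,  0.00391607],
       [-0.97328965, -0.10918112, -0.20195726],
       [ 0.20114257,  0.01854011, -0.97938651]]), 't': array([-0.09580366,  0.50511002,  1.26430371])}
plate_mid [(array([446.9, 390.9]), 0.7), (array([386.7, 245.1]), 0.65)]
pedestal_top [(array([315.6, 264.2]), 0.82)]
shelf_end [(array([338.9, 255.5]), 0.8)]
bolt_handle [(array([332.5, 193.1]), 0.95)]
```

View pics/side0.png

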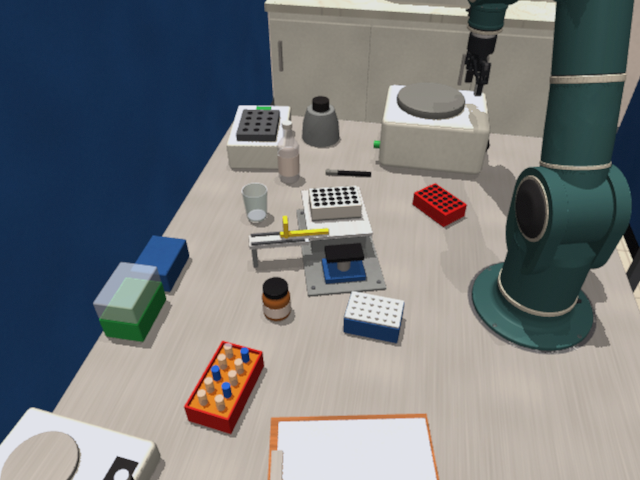

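View pics/top0.png

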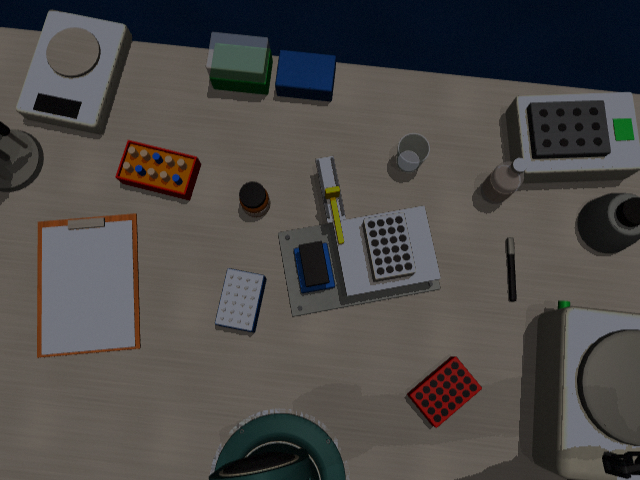

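The thing wanted is the white plate at top (387,245), side (336,200). The look-alike is the red block at top (446,391), side (440,204). The tip box at top (241,300) and the green block's clear lid could also be mistaken for it. I'll check with close crops.

```bash
cat > h.py <<'E'
from plant import arm,cams
import cv2,numpy as np
def K(c):
    k=cams.get_calibration(c); f=240/np.tan(np.radians(k["vfov"]/2))
    return f,k["cx"],k["cy"],np.array(k["R"]),np.array(k["t"])
def ray(c,uv):
    f,cx,cy,R,t=K(c); d=R.T@np.array([(uv[0]-cx)/f,(uv[1]-cy)/f,1]); return -R.T@t,d
def atz(c,uv,z):
    C,d=ray(c,uv); return C+d*(z-C[2])/d[2]
def proj(c,X):
    f,cx,cy,R,t=K(c); X=np.atleast_2d(X)@R.T+t; return np.c_[f*X[:,0]/X[:,2]+cx,f*X[:,1]/X[:,2]+cy]
def crop(c,im,x,y,w,h,s,name):
    cv2.imwrite(name,cv2.resize(im[y:y+h,x:x+w,::-1],None,fx=s,fy=s,interpolation=cv2.INTER_CUBIC))
E
python3 - <<'E'
import cv2
from h import *
a=cv2.imread("pics/top0.png")[:,:,::-1]; crop("top",a,270,150,180,180,3.3,"pics/tc.png")
a=cv2.imread("pics/side0.png")[:,:,::-1]; crop("side",a,240,170,160,130,4.5,"pics/sc.png")
for z,n,uv in((.078,'ped',(315.6,264.2)),(.08,'shelf',(338.9,255.5)),(.117,'bolt',(332.5,193.1))): print(n,atz("top",uv,z))
for z,n,uv in((.078,'ped',(344.6,251.9)),(.08,'shelf',(340,237)),(.117,'bolt',(285.3,225.3))): print(n,atz("side",uv,z))
E
```

```text
ped [ 0.44893206 -0.02526668  0.078     ]
shelf [ 0.47236888 -0.07172674  0.08      ]
bolt [ 0.5950806  -0.04429929  0.117     ]
ped [ 0.44688769 -0.01755551  0.078     ]
shelf [ 0.46538855 -0.06692933  0.08      ]
bolt [ 0.59611918 -0.04419031  0.117     ]
```

View pics/tc.png

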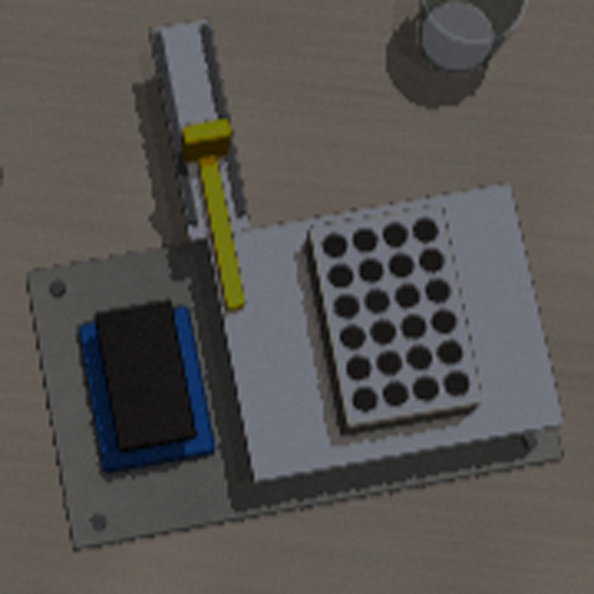

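View pics/sc.png

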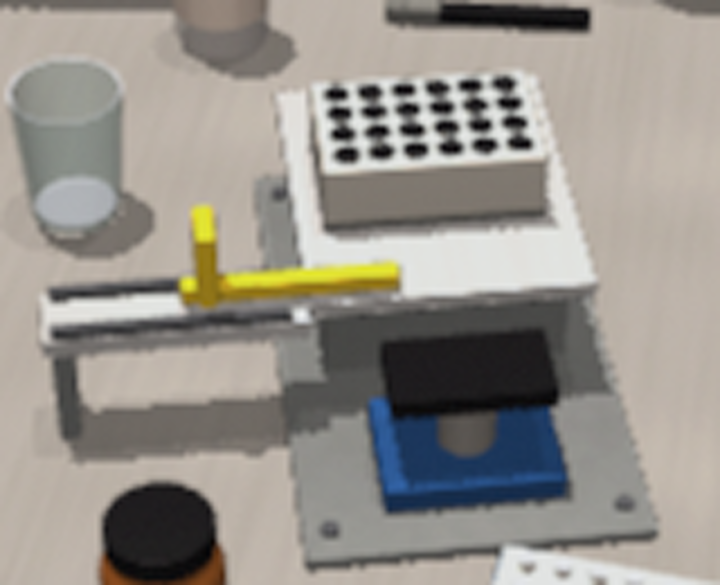

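```bash
cat >> h.py <<'E'
def W(p,X):
    c,s=np.cos(p[2]),np.sin(p[2]); X=np.atleast_2d(X)/1000.
    return np.c_[p[0]+c*X[:,0]-s*X[:,1],p[1]+s*X[:,0]+c*X[:,1],X[:,2]]
def S(p,X):
    c,s=np.cos(p[2]),np.sin(p[2]); d=np.atleast_2d(X)[:,:2]-p[:2]
    return 1000*np.c_[c*d[:,0]+s*d[:,1],-s*d[:,0]+c*d[:,1]]
E
python3 - <<'E'
from h import *
from scipy.optimize import least_squares
top=[((130,-95,8),(27,270)),((130,95,8),(76,550)),((-200,95,8),(563,458)),((9,80,80),(254,480)),((-190,80,80),(562,427)),((-190,-80,80),(510,183)),((89,-45,78),(96,312)),((39,-45,78),(168,300)),((39,45,78),(195,437)),((89,45,78),(119,452))]
side=[((130,-95,8),(308,565)),((130,95,8),(655,533)),((9,80,80),(597,287)),((39,-45,78),(382,342)),((39,45,78),(548,330)),((89,45,78),(556,393)),((89,-45,78),(393,405))]
cv=lambda l,s,o:(np.array([a for a,_ in l],float),(np.array([b for _,b in l])+.5)/s-.5+np.array(o))
T=cv(top,3.3,(270,150)); Sd=cv(side,4.5,(240,170))
def fit(sets):
    f=lambda p:np.concatenate([(proj(c,W(p,X))-u).ravel() for c,(X,u) in sets])
    r=least_squares(f,[.45,-.08,1.4],loss="soft_l1"); return r.x,f(r.x).reshape(-1,2)
for s in ([("top",T)],[("side",Sd)],[("top",T),("side",Sd)]):
    p,r=fit(s); print(np.round(p,4)); print(np.round(r,1).tolist())
np.save("st.npy",p)
px=lambda c:(np.array(c)+.5)/3.3-.5+[270,150]
w=[S(p,atz("top",px(c),.124)[None])[0] for c in((335,245),(425,231),(365,399),(456,383))]
w=np.array(w);print("wells in station",np.round(w,1),w.mean(0))
print("yaw",np.arctan2(*((w[2]-w[0])[[0,1]])),np.arctan2(*((w[3]-w[1]))))
for c,uv in(("top",(332.5,193.1)),("side",(285.3,225.3))): print("bolt",S(p,atz(c,uv,.117)))
# handle top centre in top pic
print("handle top",S(p,atz("top",px((207,128)),.138)), "bar tip", S(p,atz("top",px((235,305)),.095)))
E
```

```text
[ 0.4694 -0.082   1.8636]
[[-0.4, 0.5], [-0.8, -0.1], [0.1, 0.4], [-0.0, 0.6], [0.6, -0.6], [-0.0, 0.1], [-0.6, 0.2], [0.9, -0.4], [0.5, -0.2], [-0.2, -0.4]]
[ 0.467  -0.081   1.8603]
[[-0.6, -0.3], [1.2, 0.1], [0.4, -0.2], [-0.5, 0.1], [-0.6, -0.1], [1.2, -0.1], [-0.4, 0.3]]
[ 0.4689 -0.0817  1.8648]
[[-0.6, 0.8], [-0.9, 0.2], [-0.1, 0.5], [-0.1, 0.9], [0.5, -0.4], [-0.2, 0.2], [-0.8, 0.5], [0.7, -0.1], [0.4, 0.1], [-0.3, -0.1], [-1.0, -0.5], [0.6, -0.4], [-0.4, -0.5], [-1.1, -0.1], [-1.3, -0.4], [0.6, -0.5], [-0.9, -0.0]]
wells in station [[ -66.   -51.3]
 [-122.6  -49.9]
 [ -65.    46.5]
 [-121.6   46.9]] [-93.80679297  -1.96673505]
yaw 0.010000329204520753 0.0103482813015455
bolt [[  -0.74225386 -131.66084826]]
bolt [[  -0.93893443 -132.68643957]]
handle top [[  -0.90845499 -135.61550377]] bar tip [[  0.14050459 -30.83116645]]
```

```bash
cat >> h.py <<'E'
from scipy.spatial.transform import Rotation as Ro
def plan(x,y,z,a=180):
    """target TCP in station mm, tool x direction angle (deg) in station; tool down"""
    p=np.load("st.npy"); o=arm.get_obs(); R0=Ro.from_quat(o["tcp_rot"]); P=W(p,[x,y,z])[0]
    th=p[2]+np.radians(a); X=np.array([np.cos(th),np.sin(th),0]); Z=np.array([0,0,-1.]); Y=np.cross(Z,X)
    Rt=Ro.from_matrix(np.c_[X,Y,Z])
    print("target",np.round(P,4),"shift",np.round(R0.inv().apply(P-o["ee_pos"]),4),"turn",np.round(np.degrees((R0.inv()*Rt).as_rotvec()),2))
def where():
    p=np.load("st.npy"); o=arm.get_obs(); R0=Ro.from_quat(o["tcp_rot"]).as_matrix()
    print("t",round(float(o["clock"]),2),"st",np.round(S(p,o["ee_pos"][None]),1),"z",round(1000*o["ee_pos"][2],1),"F",np.round(o["contact_force"],1),"Fst",np.round(S([0,0,p[2]],np.array(o["contact_force"])[None])/1000,1),"xang",round(np.degrees(np.arctan2(R0[1,0],R0[0,0])-p[2])%360,2),"g",round(float(o["gripper_width"]),3),"q",np.round(o["joint_positions"],2))
E
python3 - <<'E'
from h import *
where()
print("bottle",atz("top",(519,165),.19),atz("top",(497,190),.02),"beaker",atz("top",(413,150),.09),"flask",atz("top",(630,212),.2),"box",atz("top",(565,310),.15))
plan(0,-105,180); plan(0,-105,104)
E
```

```text
t 0.5 st [[-410.3  451.4]] z 231.2 F [-0.8  0.3  0.8] Fst [[0.5 0.7]] xang 177.58 g 0.999 q [ 1.28  0.42 -0.01  1.61  0.    1.11 -0.05]
bottle [ 0.67269921 -0.4051127   0.19      ] [ 0.6710798  -0.40918007  0.02      ] beaker [ 0.71787837 -0.20587307  0.09      ] flask [ 0.59808387 -0.61944217  0.2       ] box [ 0.4018802  -0.51992932  0.15      ]
target [ 0.5693 -0.0513  0.18  ] shift [-0.4334 -0.5386  0.0513] turn [ 0.    0.01 -2.42]
target [ 0.5693 -0.0513  0.104 ] shift [-0.4334 -0.5386  0.1273] turn [ 0.    0.01 -2.42]
```

>>> {"fn": "apply_moves", "kwargs": {"increments": [[0,0,-0.05,0,0,0,0],[-0.43,-0.54,-0.05,0,0,-2.4,0],[-0.43,-0.54,-0.05,0,0,-2.4,0],[-0.43,-0.54,-0.05,0,0,-2.4,0],[-0.43,-0.54,-0.05,0,0,-2.4,0],[-0.43,-0.54,-0.05,0,0,-2.4,0],[-0.43,-0.54,-0.05,0,0,-2.4,0],[-0.43,-0.54,-0.05,0,0,-2.4,0]], "newtons": 30}}

```text
clock: 1.3
ee_pos: [0.3674, -0.3241, 0.2815]
tcp_rot: [0.803, -0.596, 0.0, 0.0]
contact_force: [0.7, -0.5, -1.0]
gripper_width: -0.001
```

```bash
python3 -c "
from h import *
where();plan(0,-105,200)"
```

```text
t 1.3 st [[-202.6  167.3]] z 281.5 F [ 0.7 -0.5 -1. ] Fst [[-0.7 -0.5]] xang 179.97 g -0.001 q [ 0.87  0.13 -0.23  1.87  0.03  1.14 -0.65]
target [ 0.5693 -0.0513  0.2   ] shift [-0.2028 -0.2722  0.0815] turn [-0.01 -0.03 -0.03]
```

>>> {"fn": "apply_moves", "kwargs": {"increments": [[-0.203,-0.272,0.04,0,0,0,0],[-0.203,-0.272,0.04,0,0,0,0],[-0.203,-0.272,0.04,0,0,0,0],[-0.203,-0.272,0.04,0,0,0,0],[-0.203,-0.272,0.04,0,0,0,0],[-0.203,-0.272,0.04,0,0,0,0],[-0.203,-0.272,0.04,0,0,0,0],[-0.203,-0.272,0.1,0,0,0,0]]}}

```text
clock: 2.1
ee_pos: [0.5742, -0.0452, 0.1952]
tcp_rot: [0.805, -0.594, 0.004, -0.003]
contact_force: [1.7, -0.8, -1.5]
gripper_width: 0.0
```

```bash
python3 -c "
from h import *
where();plan(0,-105,105)
im=cams.read_camera('side');crop('side',im,200,100,200,180,3.3,'pics/s1.png')"
```

```text
t 2.1 st [[   4.4 -111.4]] z 195.2 F [ 1.7 -0.8 -1.5] Fst [[-1.3 -1.4]] xang 180.34 g 0.0 q [ 0.37  0.4  -0.44  1.77  0.19  1.01 -1.41]
target [ 0.5693 -0.0513  0.105 ] shift [0.0042 0.0073 0.0901] turn [-0.56 -0.11  0.34]
```

View pics/s1.png

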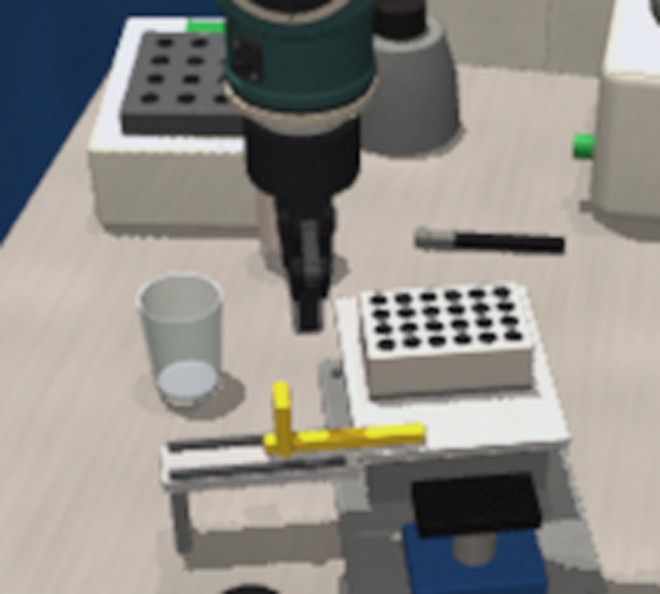

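>>> {"fn": "apply_moves", "kwargs": {"increments": [[0.004,0.012,0.0,0,0,0.3,0],[0.004,0.012,0.045,-0.5,0,0.3,0],[0.004,0.012,0.08,-0.5,0,0.3,0],[0.004,0.012,0.089,-0.5,0,0.3,0],[0.004,0.012,0.089,-0.5,0,0.3,0]]}}

```text
clock: 2.65
ee_pos: [0.5578, -0.0555, 0.0962]
tcp_rot: [0.803, -0.597, -0.004, 0.004]
contact_force: [-0.8, -0.1, -0.5]
gripper_width: 0.003
```

```bash
python3 -c "
from h import *
where();plan(0,-170,105);plan(0,-186,105)"
```

```text
t 2.65 st [[ -0.7 -92.7]] z 96.2 F [-0.8 -0.1 -0.5] Fst [[0.2 0.8]] xang 179.9 g 0.003 q [ 0.36  0.51 -0.4   1.87  0.26  0.83 -1.45]
target [ 0.6316 -0.0325  0.105 ] shift [-0.0008 -0.0771 -0.0097] turn [ 0.68  0.14 -0.1 ]
target [ 0.6469 -0.0278  0.105 ] shift [-0.0009 -0.0931 -0.0099] turn [ 0.68  0.14 -0.1 ]
```

>>> {"fn": "apply_moves", "kwargs": {"increments": [[0,-0.005,-0.012,0.7,0,0,0],[0,-0.02,-0.012,0.7,0,0,0],[0,-0.03,-0.012,0.7,0,0,0],[0,-0.04,-0.012,0.7,0,0,0],[0,-0.05,-0.012,0.7,0,0,0],[0,-0.06,-0.012,0.7,0,0,0],[0,-0.068,-0.012,0.7,0,0,0],[0,-0.072,-0.012,0.7,0,0,0]]}}

```text
clock: 3.45
ee_pos: [0.6275, -0.0344, 0.1072]
tcp_rot: [0.803, -0.597, -0.001, -0.001]
contact_force: [-2.0, -0.7, 1.8]
gripper_width: -0.002
```

```bash
python3 -c "
from h import *
where();plan(0,-180,107)
im=cams.read_camera('side');crop('side',im,200,100,200,180,3.3,'pics/s2.png')"
```

```text
t 3.45 st [[  -0.7 -165.6]] z 107.2 F [-2.  -0.7  1.8] Fst [[-0.1  2.1]] xang 179.91 g -0.002 q [ 0.3   0.59 -0.39  1.69  0.27  0.91 -1.48]
target [ 0.6411 -0.0296  0.107 ] shift [-0.0007 -0.0144  0.0002] turn [-0.01  0.15 -0.09]
```

View pics/s2.png

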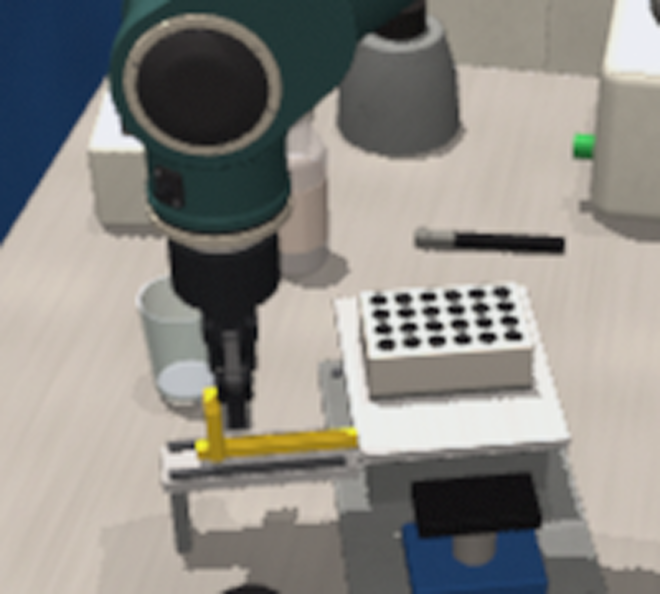

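>>> {"fn": "apply_moves", "kwargs": {"increments": [[0,-0.004,0,0,0,0,0],[0,-0.007,0,0,0,0,0],[0,-0.01,0,0,0,0,0],[0,-0.012,0,0,0,0,0],[0,-0.013,0,0,0,0,0]]}}

```text
clock: 4.0
ee_pos: [0.6384, -0.0311, 0.107]
tcp_rot: [0.803, -0.597, -0.002, 0.001]
contact_force: [-24.7, -4.2, 16.4]
gripper_width: -0.003
```

```bash
python3 -c "
from h import *
where()"
```

```text
t 4.0 st [[  -0.7 -176.9]] z 107.0 F [-24.7  -4.2  16.4] Fst [[ 3.2 24.8]] xang 179.89 g -0.003 q [ 0.28  0.61 -0.39  1.66  0.27  0.93 -1.49]
```

>>> {"fn": "apply_moves", "kwargs": {"increments": [[0,0.003,0,0,0,0,0],[0,0.012,0,0,0,0,0],[0,0.02,-0.03,0,0,0,0],[0,0.02,-0.07,0,0,0,0],[0,0.02,-0.1,0,0,0,0],[0,0.02,-0.1,0,0,0,0]]}}

```text
clock: 4.6
ee_pos: [0.6213, -0.0371, 0.2115]
tcp_rot: [0.802, -0.597, 0.001, -0.001]
contact_force: [-0.3, 0.6, -0.1]
gripper_width: -0.003
```

```bash
python3 - <<'E'
from h import *
where()
p=np.load("st.npy")
for c in("top","side"):
    im=cams.read_camera(c); cv2.imwrite(f"pics/{c}3.png",im[:,:,::-1])
im=cv2.imread("pics/top3.png")[:,:,::-1]; crop("top",im,270,120,180,180,3.3,"pics/tc3.png")
plan(-190,-4,200,270);plan(-190,-4,200,90)
E
```

```text
t 4.6 st [[  -1.4 -158.9]] z 211.5 F [-0.3  0.6 -0.1] Fst [[0.7 0.2]] xang 179.89 g -0.003 q [ 0.33  0.46 -0.43  1.63  0.21  1.09 -1.43]
target [ 0.5277 -0.2624  0.2   ] shift [0.1892 0.1528 0.0075] turn [ 3.000e-02  2.200e-01 -9.011e+01]
target [ 0.5277 -0.2624  0.2   ] shift [0.1892 0.1528 0.0075] turn [ 2.200e-01 -3.000e-02  8.989e+01]
```

View pics/tc3.png

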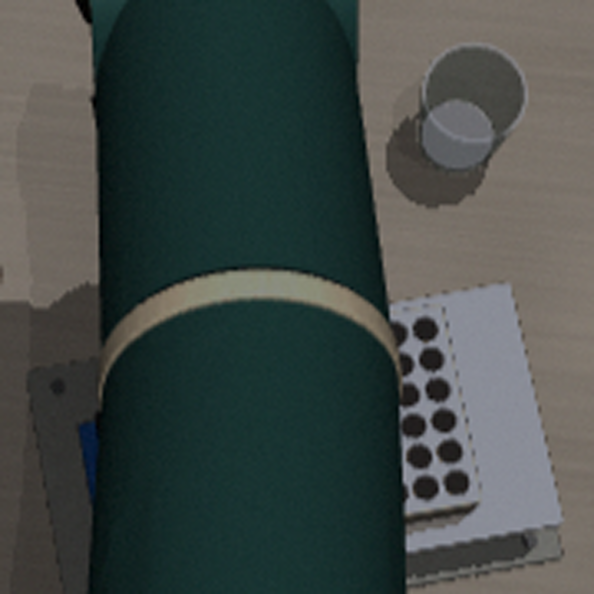

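>>> {"fn": "apply_moves", "kwargs": {"increments": [[0.03,0.02,0,0,0,9,1],[0.06,0.05,0,0,0,18,1],[0.09,0.08,0,0,0,26,1],[0.12,0.1,0,0,0,35,1],[0.15,0.12,0,0,0,43,1],[0.17,0.14,0,0,0,52,1],[0.189,0.153,0,0,0,60,1],[0.189,0.153,0,0,0,69,1]]}}

```text
clock: 5.5
ee_pos: [0.5253, -0.2658, 0.2062]
tcp_rot: [-0.322, 0.947, 0.001, -0.002]
contact_force: [-0.3, -0.0, -0.8]
gripper_width: 0.999
```

```bash
python3 - <<'E'
from h import *
where()
plan(-180,-4,200,90)
E
```

```text
t 5.5 st [[-192.5   -0.7]] z 206.2 F [-0.3 -0.  -0.8] Fst [[0.  0.3]] xang 110.67 g 0.999 q [ 0.51  0.38 -0.12  1.73  0.05  1.04 -2.12]
target [ 0.5248 -0.2529  0.2   ] shift [-0.0075  0.0105  0.0062] turn [ 0.17 -0.25 20.67]
```

>>> {"fn": "apply_moves", "kwargs": {"increments": [[-0.007,0.01,0,0,0,-9,1],[-0.007,0.01,0,0,0,-17,1],[-0.007,0.01,0,0,0,-26,1],[-0.007,0.01,0,0,0,-34,1],[-0.007,0.01,0,0,0,-43,1],[-0.007,0.01,0,0,0,-51,1],[-0.007,0.01,0,0,0,-60,1],[-0.007,0.01,0,0,0,-68,1]]}}

```text
clock: 6.3
ee_pos: [0.5241, -0.2534, 0.2049]
tcp_rot: [0.798, -0.603, -0.003, 0.001]
contact_force: [-0.1, -0.1, 1.1]
gripper_width: 0.998
```

>>> {"fn": "apply_moves", "kwargs": {"increments": [[0,0,0,0,0,-8,1],[0,0,0,0,0,-17,1],[0,0,0,0,0,-25,1],[0,0,0,0,0,-34,1],[0,0,0,0,0,-42,1],[0,0,0,0,0,-51,1],[0,0,0,0,0,-59,1],[0,0,0,0,0,-68,1]]}}

```text
clock: 7.1
ee_pos: [0.5235, -0.2531, 0.2036]
tcp_rot: [0.999, -0.054, -0.004, -0.001]
contact_force: [-0.5, 0.1, 0.8]
gripper_width: 1.0
```

```bash
python3 - <<'E'
from h import *
where()
plan(-178,-4,95,270)
plan(-178,-4,95,269.4)
E
```

```text
t 7.1 st [[-179.8   -2.6]] z 203.6 F [-0.5  0.1  0.8] Fst [[0.3 0.4]] xang 246.98 g 1.0 q [ 0.85  0.43 -0.58  1.73  0.27  1.07  0.07]
target [ 0.5243 -0.2509  0.095 ] shift [ 0.0014 -0.0021  0.1086] turn [ -0.18   0.45 -23.02]
target [ 0.5243 -0.2509  0.095 ] shift [ 0.0014 -0.0021  0.1086] turn [ -0.18   0.45 -22.42]
```

>>> {"fn": "apply_moves", "kwargs": {"increments": [[0.001,-0.002,0.02,-0.2,0.4,-8,1],[0.001,-0.002,0.05,-0.2,0.4,-16,1],[0.001,-0.002,0.075,-0.2,0.4,-22.5,1],[0.001,-0.002,0.095,-0.2,0.4,-22.5,1],[0.001,-0.002,0.105,-0.2,0.4,-22.5,1],[0.001,-0.002,0.108,-0.2,0.4,-22.5,1],[0.001,-0.002,0.108,-0.2,0.4,-22.5,1]]}}

```text
clock: 7.8
ee_pos: [0.5239, -0.2508, 0.0956]
tcp_rot: [0.99, 0.142, -0.0, 0.0]
contact_force: [-0.1, 0.4, 0.9]
gripper_width: 1.001
```

```bash
python3 - <<'E'
from h import *
where()
for c in("top","side"):
    im=cams.read_camera(c); cv2.imwrite(f"pics/{c}4.png",im[:,:,::-1])
    crop(c,im,*((270,150,180,180,3.3) if c=="top" else (230,110,180,160,4)),f"pics/{c}4c.png")
where()
plan(-150,-3,88,269.4)
E
```

```text
t 7.8 st [[-177.8   -3.7]] z 95.6 F [-0.1  0.4  0.9] Fst [[ 0.4 -0. ]] xang 269.47 g 1.001 q [ 0.85  0.58 -0.6   1.82  0.42  0.88  0.34]
t 7.9 st [[-178.1   -4. ]] z 96.4 F [-0.3 -0.1  1.7] Fst [[-0.1  0.3]] xang 269.47 g 1.003 q [ 0.86  0.58 -0.6   1.82  0.42  0.88  0.34]
target [ 0.5152 -0.2244  0.088 ] shift [-0.0013 -0.0281  0.0084] turn [0.06 0.01 0.07]
```

View pics/top4c.png

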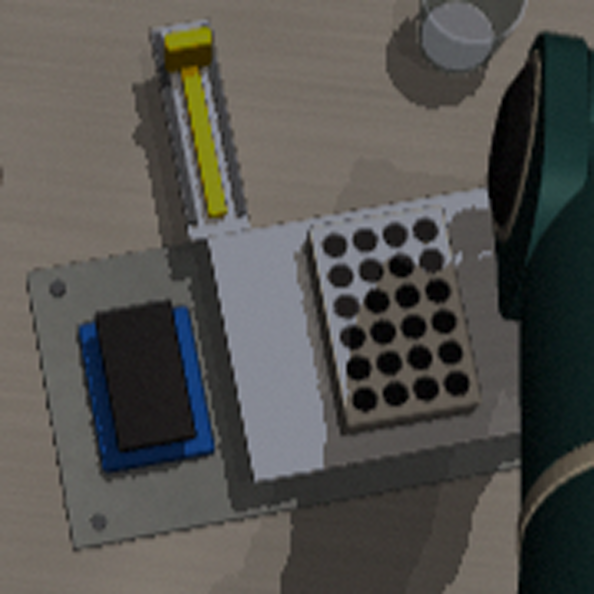

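View pics/side4c.png

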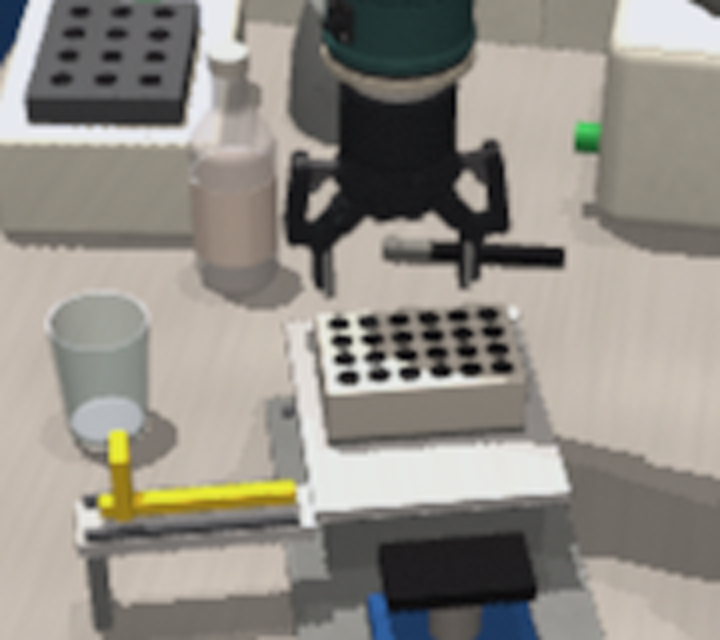

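>>> {"fn": "apply_moves", "kwargs": {"increments": [[0,-0.01,0.005,0,0,-0.5,1],[0,-0.018,0.01,0,0,-0.5,1],[0,-0.022,0.01,0,0,-0.5,1],[0,-0.026,0.01,0,0,-0.5,1],[0,-0.032,0.01,0,0,-0.5,1],[0,-0.038,0.01,0,0,-0.5,1],[0,-0.044,0.01,0,0,-0.5,1],[0,-0.05,0.01,0,0,-0.5,1]]}}

```text
clock: 8.7
ee_pos: [0.5102, -0.2028, 0.0865]
tcp_rot: [0.989, 0.146, 0.0, 0.001]
contact_force: [0.5, -2.7, 1.4]
gripper_width: 0.996
```

```bash
python3 - <<'E'
from h import *
where()
plan(-20,-1.5,86,270)
plan(10.5,-1,86,270)
E
```

```text
t 8.7 st [[-127.8   -4.5]] z 86.5 F [ 0.5 -2.7  1.4] Fst [[-2.7  0.3]] xang 269.96 g 0.996 q [ 0.81  0.54 -0.61  1.9   0.42  0.82  0.26]
target [ 0.4761 -0.1005  0.086 ] shift [-0.0031 -0.1078  0.0004] turn [ 0.08 -0.   -0.04]
target [ 0.4668 -0.0714  0.086 ] shift [-0.0036 -0.1383  0.0003] turn [ 0.08 -0.   -0.04]
```

>>> {"fn": "apply_moves", "kwargs": {"increments": [[0,-0.006,0,0,0,0,1],[0,-0.013,0,0,0,0,1],[0,-0.02,0,0,0,0,1],[-0.001,-0.028,0,0,0,0,1],[-0.001,-0.036,0,0,0,0,1],[-0.001,-0.043,0,0,0,0,1],[-0.001,-0.047,0,0,0,0,1],[-0.001,-0.048,0,0,0,0,1]]}}

```text
clock: 9.5
ee_pos: [0.4953, -0.1567, 0.0865]
tcp_rot: [0.989, 0.146, 0.0, 0.001]
contact_force: [1.5, -1.8, 0.8]
gripper_width: 1.002
```

```bash
python3 - <<'E'
from h import *
where()
for c in("top","side"):
    im=cams.read_camera(c); cv2.imwrite(f"pics/{c}5.png",im[:,:,::-1])
    crop(c,im,*((270,150,180,180,3.3) if c=="top" else (230,110,180,160,4)),f"pics/{c}5c.png")
E
```

```text
t 9.5 st [[-79.4  -3.6]] z 86.5 F [ 1.5 -1.8  0.8] Fst [[-2.1 -1. ]] xang 269.99 g 1.002 q [ 0.76  0.5  -0.63  1.97  0.41  0.79  0.18]
```

View pics/top5c.png

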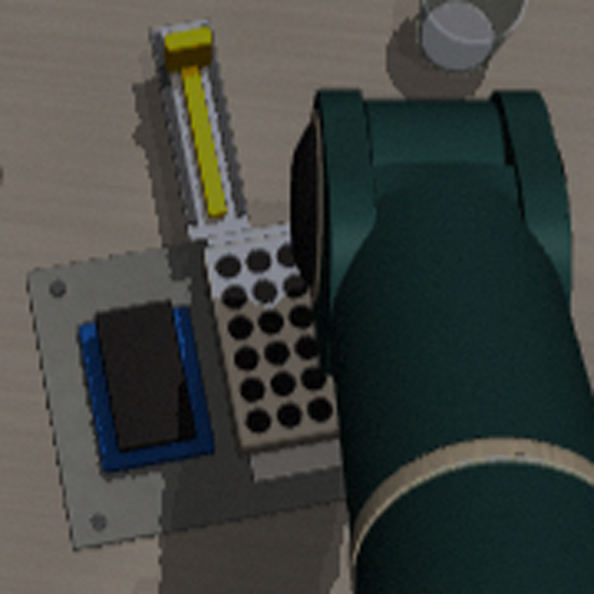

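View pics/side5c.png

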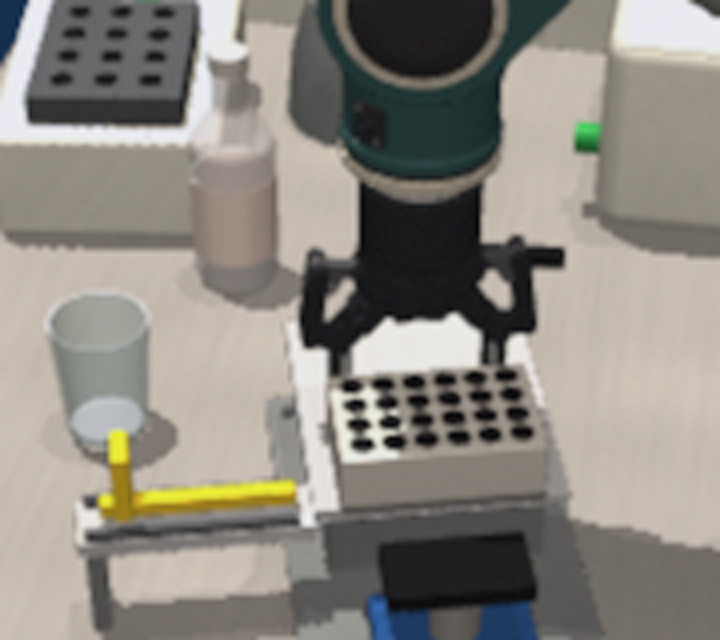

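```bash
cat >> h.py <<'E'
def wells(c,s,o,pts,z=.124):
    p=np.load("st.npy")
    return np.array([S(p,atz(c,(np.array(q)+.5)/s-.5+np.array(o),z)[None])[0] for q in pts])
E
python3 - <<'E'
from h import *
a=wells("top",3.3,(270,150),[(228,266),(257,420)]);print(a,a.mean(0)-[28.3,0])
b=wells("side",4,(230,110),[(362,444),(521,433),(352,385),(506,375)]);print(b,b.mean(0))
E
python3 - <<'E'
E
```

```text
[[  1.69140933 -50.23167435]
 [  2.21702061  47.17506057]] [-26.34578503  -1.52830689]
[[ -0.21849079 -48.29023367]
 [  0.6773867   48.98010496]
 [-58.78070222 -47.66206321]
 [-57.63646886  49.6897857 ]] [-28.98956879   0.67939845]
```

>>> {"fn": "apply_moves", "kwargs": {"increments": [[0,-0.006,0,0,0,0,1],[0,-0.013,0,0,0,0,1],[0,-0.02,0,0,0,0,1],[-0.001,-0.028,0,0,0,0,1],[-0.001,-0.036,0,0,0,0,1],[-0.001,-0.043,0,0,0,0,1],[-0.001,-0.048,0,0,0,0,1],[-0.001,-0.051,0,0,0,0,1]]}}

```text
clock: 10.4
ee_pos: [0.4793, -0.1078, 0.0862]
tcp_rot: [0.989, 0.146, -0.0, 0.0]
contact_force: [0.6, -1.5, -1.3]
gripper_width: 0.999
```

```bash
python3 - <<'E'
from h import *
where()
for c in("side",):
    im=cams.read_camera(c); cv2.imwrite(f"pics/{c}6.png",im[:,:,::-1])
    crop(c,im,*((270,150,180,180,3.3) if c=="top" else (230,140,180,160,4)),f"pics/{c}6c.png")
plan(8,-2,86,270)
E
```

```text
t 10.4 st [[-27.9  -2.4]] z 86.2 F [ 0.6 -1.5 -1.3] Fst [[-1.6 -0.1]] xang 270.0 g 0.999 q [ 0.7   0.46 -0.65  2.04  0.4   0.76  0.1 ]
target [ 0.4685 -0.0735  0.086 ] shift [-0.0005 -0.0357  0.0002] turn [0.05 0.02 0.01]
```

View pics/side6c.png

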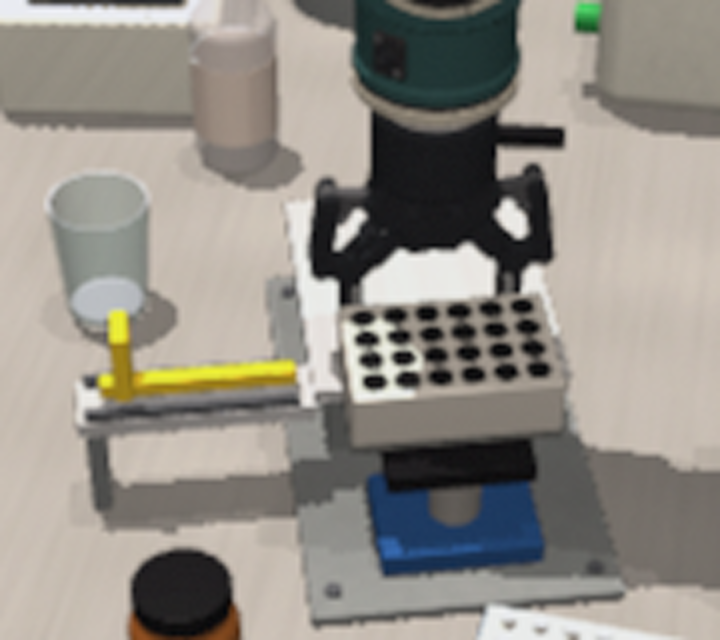

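Plate (front edge at crop (355–560, 440)) is bridging the gap and level. I'll continue more slowly towards x≈8.

>>> {"fn": "apply_moves", "kwargs": {"increments": [[0,-0.005,0,0,0,0,1],[0,-0.01,0,0,0,0,1],[0,-0.015,0,0,0,0,1],[0,-0.02,0,0,0,0,1],[0,-0.025,0,0,0,0,1],[0,-0.029,0,0,0,0,1],[0,-0.032,0,0,0,0,1],[0,-0.034,0,0,0,0,1]]}}

```text
clock: 11.25
ee_pos: [0.4694, -0.0748, 0.0863]
tcp_rot: [0.989, 0.147, -0.0, 0.0]
contact_force: [-0.0, -1.6, -0.3]
gripper_width: 0.999
```

```bash
python3 - <<'E'
from h import *
where()
for c in("side","top"):
    im=cams.read_camera(c); cv2.imwrite(f"pics/{c}7.png",im[:,:,::-1])
    crop(c,im,*((250,180,140,140,4) if c=="top" else (260,160,150,120,5)),f"pics/{c}7c.png")
where()
E
```

```text
t 11.25 st [[ 6.5 -2.5]] z 86.3 F [-0.  -1.6 -0.3] Fst [[-1.6  0.5]] xang 270.02 g 0.999 q [ 0.65  0.44 -0.66  2.08  0.4   0.75  0.03]
t 11.35 st [[ 6.6 -2.6]] z 86.3 F [-0.5  0.5  0.2] Fst [[0.6 0.4]] xang 270.03 g 0.999 q [ 0.65  0.44 -0.66  2.08  0.4   0.75  0.03]
```

View pics/side7c.png

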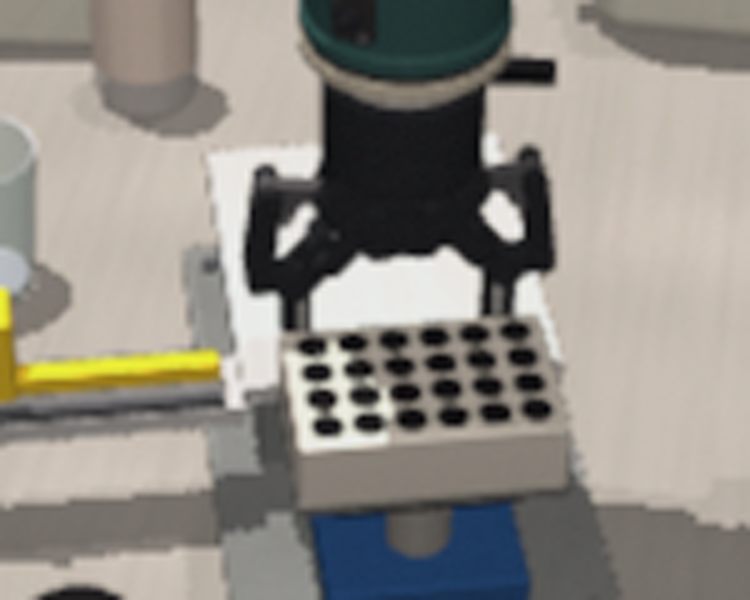

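View pics/top7c.png

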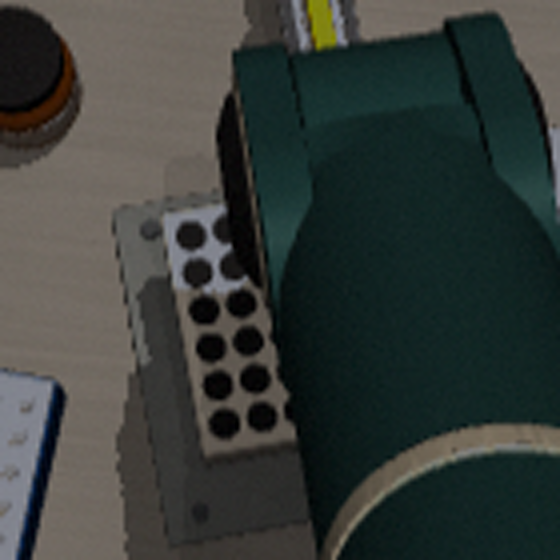

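```bash
python3 - <<'E'
from h import *
b=wells("side",4.5,(240,170),[(347,154),(520,143),(336,93),(504,83)]);print("start side",b.mean(0))
for z in(.122,.124):
  a=wells("top",4,(250,180),[(191,236),(225,424)],z);print(a,a.mean(0)-[28.3,0])
  b=wells("side",5,(260,160),[(328,427),(536,410),(312,346),(516,330)],z);print(b,b.mean(0))
p=np.load("st.npy")
# base corners in this top view
print(wells("top",4,(250,180),[(115,209),(171,546)],.008))
E
```

```text
start side [-9.57028223e+01  3.82654483e-03]
[[ 87.64347104 -48.78769256]
 [ 87.52409739  49.0093141 ]] [59.28378422  0.11081077]
[[ 86.49405566 -46.80757828]
 [ 86.22675577  50.25324568]
 [ 28.37100614 -47.18054649]
 [ 28.10875825  51.35460943]] [57.30014396  1.90493258]
[[ 87.63336772 -48.36925679]
 [ 87.51418998  49.26724638]] [59.27377885  0.4489948 ]
[[ 88.70467098 -47.09600676]
 [ 88.43803038  49.72541929]
 [ 30.7249804  -47.46805505]
 [ 30.46337934  50.82406656]] [59.58276527  1.49635601]
[[127.24233389 -95.46537054]
 [128.57136944  94.44542313]]
```

>>> {"fn": "apply_moves", "kwargs": {"increments": [[0,-0.001,0,0,0,0,1],[0,-0.002,0,0,0,0,1],[0,-0.003,0,0,0,0,1],[0,-0.0035,0,0,0,0,1],[0,-0.0035,0,0,0,0,1]]}}

```text
clock: 11.85
ee_pos: [0.4684, -0.0713, 0.0863]
tcp_rot: [0.989, 0.147, -0.0, 0.0]
contact_force: [1.1, -0.7, -0.8]
gripper_width: 1.002
```

```bash
python3 -c "
from h import *
where()"
```

```text
t 11.85 st [[10.1 -2.6]] z 86.3 F [ 1.1 -0.7 -0.8] Fst [[-1.  -0.8]] xang 270.03 g 1.002 q [ 0.65  0.44 -0.66  2.08  0.4   0.75  0.03]
```

>>> {"fn": "apply_moves", "kwargs": {"increments": [[0,0.01,0,0,0,0,1],[0,0.03,0,0,0,0,1],[0,0.06,-0.02,0,0,0,1],[0,0.1,-0.06,0,0,0,1],[0,0.14,-0.1,0,0,0,1],[0,0.18,-0.1,0,0,0,1],[0,0.2,-0.1,0,0,0,1],[0,0.2,-0.1,0,0,0,1]]}}

```text
clock: 12.65
ee_pos: [0.5263, -0.2668, 0.1862]
tcp_rot: [0.99, 0.144, -0.0, 0.001]
contact_force: [-1.8, 0.2, -0.3]
gripper_width: 1.001
```

```bash
python3 - <<'E'
from h import *
where()
for c in("side","top"):
    im=cams.read_camera(c); cv2.imwrite(f"pics/{c}8.png",im[:,:,::-1])
    crop(c,im,*((260,190,140,140,4.2) if c=="top" else (290,200,110,100,6)),f"pics/{c}8c.png")
E
```

```text
t 12.65 st [[-193.8   -1.3]] z 186.2 F [-1.8  0.2 -0.3] Fst [[0.7 1.6]] xang 269.76 g 1.001 q [ 0.91  0.48 -0.65  1.73  0.33  1.04  0.44]
```

View pics/side8c.png

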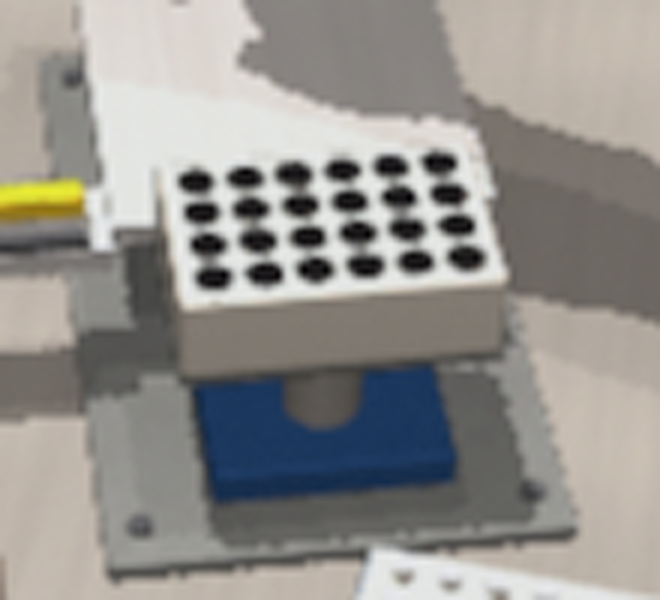

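View pics/top8c.png

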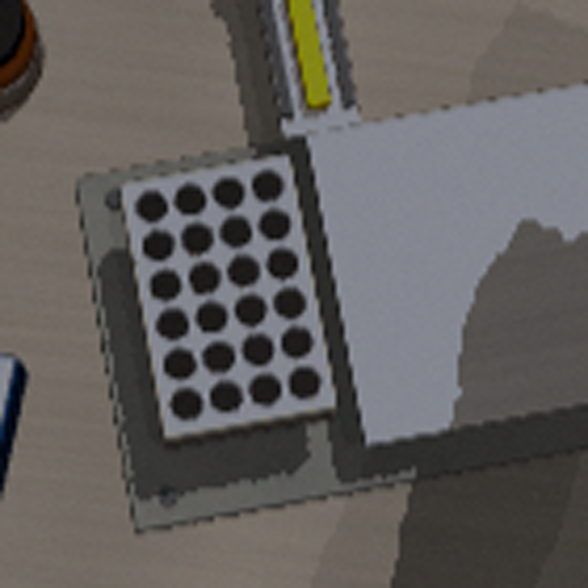

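```bash
python3 - <<'E'
from h import *
p=np.load("st.npy"); pt=np.array([.4694,-.082,1.8636]); ps=np.array([.467,-.081,1.8603])
def blobs(c,box,lim):
    im=cv2.cvtColor(cv2.imread(f"pics/{c}8.png"),cv2.COLOR_BGR2GRAY); x,y,w,h=box
    g=cv2.resize(im[y:y+h,x:x+w],None,fx=4,fy=4,interpolation=cv2.INTER_CUBIC)
    n,l,s,ce=cv2.connectedComponentsWithStats((g<lim).astype(np.uint8))
    return [(ce[i]+.5)/4-.5+[x,y] for i in range(1,n) if 150<s[i,4]<900]
for c,box,lim,q in(("top",(285,222,56,80),60,pt),("side",(312,222,66,35),75,ps)):
    b=blobs(c,box,lim); print(c,len(b))
    for pp in(p,q):
        m=np.array([S(pp,atz(c,u,.122)[None])[0] for u in b]); r=cv2.minAreaRect(m.astype(np.float32)); print(np.round(m.mean(0),2),r)
print("base/shelf joint, then top-only")
for pp in(p,pt):
    for pts,z in(([(78,180),(134,532)],.008),([(305,137),(369,444)],.08)):
        print(np.round([S(pp,atz("top",(np.array(u)+.5)/4.2-.5+[260,190],z)[None])[0] for u in pts],1).tolist())
E
```

```text
top 25
[64.52 -2.33] ((71.35234069824219, -2.854633331298828), (103.06314086914062, 74.6911392211914), 89.83734893798828)
[64.93 -1.8 ] ((71.75653076171875, -2.3187484741210938), (103.06315612792969, 74.69114685058594), 89.90760040283203)
side 25
[61.81 -1.23] ((60.808692932128906, -11.172164916992188), (57.641746520996094, 124.01181030273438), 0.2157583087682724)
[60.57 -2.52] ((59.6143798828125, -12.461761474609375), (57.641754150390625, 124.0118179321289), 0.47509118914604187)
base/shelf joint, then top-only
[[127.9, -94.2], [130.4, 94.5]]
[[9.1, -79.1], [6.7, 79.1]]
[[128.4, -93.6], [130.7, 95.1]]
[[9.6, -78.6], [7.0, 79.5]]
```

```bash
cat > m.py <<'E'
from h import *
import sys
def blobs(f,box,lim):
    im=cv2.cvtColor(cv2.imread(f),cv2.COLOR_BGR2GRAY); x,y,w,h=box
    g=cv2.resize(im[y:y+h,x:x+w],None,fx=4,fy=4,interpolation=cv2.INTER_CUBIC)
    n,l,s,ce=cv2.connectedComponentsWithStats((g<lim).astype(np.uint8))
    return [(ce[i]+.5)/4-.5+[x,y] for i in range(1,n) if 150<s[i,4]<900]
def meas(k):
  pt=np.array([.4694,-.082,1.8636]); ps=np.array([.467,-.081,1.8603])
  for c,box,lim,q in(("top",(285,222,56,80),60,pt),("side",(312,222,66,35),75,ps)):
    b=blobs(f"pics/{c}{k}.png",box,lim)
    for pp in(np.load("st.npy"),q):
        m=np.array([S(pp,atz(c,u,.122)[None])[0] for u in b]); d=np.abs(m-np.median(m,0)); m=m[(d[:,0]<34)&(d[:,1]<55)]
        r=cv2.minAreaRect(m.astype(np.float32)); print(c,len(m),np.round(m.mean(0),2),np.round(r[0],1),np.round(r[1],1),round(r[2],2))
if __name__=="__main__": meas(sys.argv[1])
E
python3 m.py 8
```

```text
top 15 [72.2 -9.9] [72.2 -9.9] [38.2 78.4] 0.02
top 15 [72.61 -9.37] [72.6 -9.4] [38.2 78.4] 0.09
side 15 [70.18 -8.01] [70.2 -8. ] [78.5 38.7] 89.97
side 15 [68.97 -9.26] [69.  -9.3] [38.7 78.5] 0.23
```

```bash
sed -i 's/<34/<42/;s/<55/<62/' m.py; python3 m.py 8
```

```text
top 25 [64.52 -2.33] [71.4 -2.9] [103.1  74.7] 89.84
top 25 [64.93 -1.8 ] [71.8 -2.3] [103.1  74.7] 89.91
side 24 [60.7   1.76] [60.7  1.8] [57.7 98.1] 0.0
side 24 [59.45  0.47] [59.4  0.5] [57.7 98.1] 0.26
```

```bash
python3 - <<'E'
from h import *
m=wells("top",4.2,(260,190),[(123,184),(287,155),(335,407),(168,438)],.122);print(m,m.mean(0))
m=wells("side",6,(290,200),[(182,308),(507,277),(476,125),(157,163)],.122);print(m,m.mean(0))
m=wells("side",6,(290,200),[(112,573),(577,530)],.008);print(m)
m=wells("side",6,(290,200),[(185,380),(500,352)],.078);print("bottom front",m)
E
```

```text
[[102.75700171 -62.57394116]
 [ 21.80196415 -62.33047748]
 [ 21.81881196  62.98512273]
 [102.74015689  63.10843522]] [62.27948368  0.29728483]
[[104.99197048 -61.19671107]
 [102.35317796  64.21988426]
 [ 10.49885469  69.59736614]
 [ 19.06933474 -61.09104877]] [59.22833447  2.88237264]
[[131.5525684  -92.20892921]
 [130.74088087  94.72918978]]
bottom front [[ 98.55162156 -59.31272831]
 [ 97.5516725   65.31364316]]
```

```bash
python3 - <<'E'
from h import *
p=np.load("st.npy")
for c,(x,y,w,h,s) in(("side",(290,200,110,100,6)),("top",(260,190,140,140,4.2))):
    im=cv2.imread(f"pics/{c}8.png"); g=cv2.resize(im[y:y+h,x:x+w],None,fx=s,fy=s,interpolation=cv2.INTER_CUBIC)
    if c=="top": g=cv2.convertScaleAbs(g,alpha=1.5)
    def poly(X,col):
        q=((proj(c,W(p,X))-[x,y]+.5)*s-.5); cv2.polylines(g,[np.round(q).astype(np.int32)],True,col,1)
    for z,col in((78,(0,0,255)),(122,(0,0,255))):
        poly([(21.5,-63.5,z),(106.5,-63.5,z),(106.5,63.5,z),(21.5,63.5,z)],col)
    poly([(-200,-95,8),(130,-95,8),(130,95,8),(-200,95,8)],(0,255,0))
    poly([(-190,-80,80),(9,-80,80),(9,80,80),(-190,80,80)],(255,0,0))
    cv2.imwrite(f"pics/ov_{c}.png",g)
E
```

```text
(no output)
```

View pics/ov_side.png

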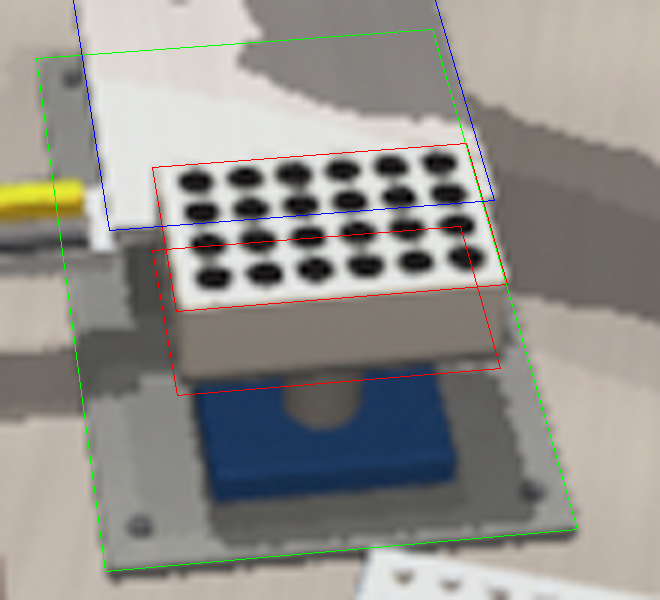

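View pics/ov_top.png

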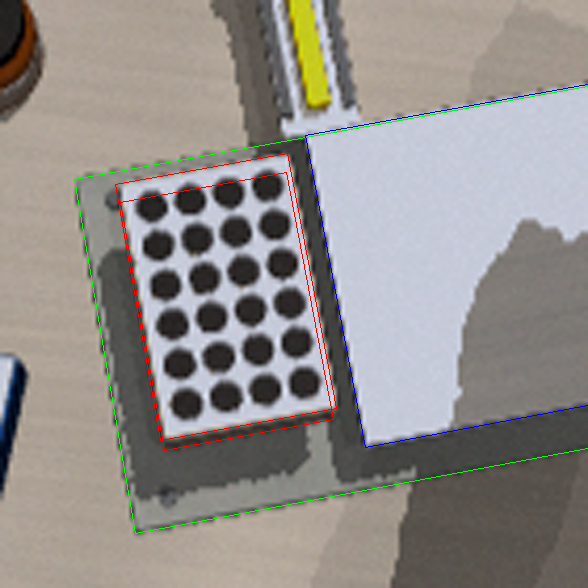

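```bash
python3 -c "
from h import *
where();plan(-15,-1.5,180,270);plan(10.9,-1.5,86,270)"
```

```text
t 12.75 st [[-190.1   -2.3]] z 186.0 F [ 0.1  1.  -0.1] Fst [[ 0.9 -0.4]] xang 269.99 g 0.995 q [ 0.91  0.48 -0.65  1.74  0.33  1.04  0.44]
target [ 0.4746 -0.0957  0.18  ] shift [-0.0008 -0.1751  0.006 ] turn [-0.01  0.03 -0.01]
target [ 0.4671 -0.0709  0.086 ] shift [-0.0008 -0.201   0.1   ] turn [-0.01  0.03 -0.01]
```

>>> {"fn": "apply_moves", "kwargs": {"increments": [[0,-0.05,0,0,0,0,1],[0,-0.1,0,0,0,0,1],[0,-0.14,0,0,0,0,1],[0,-0.165,0.02,0,0,0,1],[0,-0.17,0.05,0,0,0,1],[0,-0.17,0.08,0,0,0,1],[0,-0.17,0.095,0,0,0,1],[0,-0.17,0.099,0,0,0,1]]}}

```text
clock: 13.55
ee_pos: [0.4761, -0.0997, 0.0859]
tcp_rot: [0.989, 0.147, -0.001, -0.001]
contact_force: [0.3, -0.3, 1.5]
gripper_width: 1.001
```

```bash
python3 -c "
from h import *
where();plan(10.9,-1.5,86,270)"
```

```text
t 13.55 st [[-19.2  -1.7]] z 85.9 F [ 0.3 -0.3  1.5] Fst [[-0.4 -0.2]] xang 270.05 g 1.001 q [ 0.7   0.46 -0.66  2.05  0.41  0.76  0.08]
target [ 0.4671 -0.0709  0.086 ] shift [-0.0002 -0.0301 -0.    ] turn [-0.09  0.13  0.05]
```

>>> {"fn": "apply_moves", "kwargs": {"increments": [[0,-0.008,0,0,0,0,1],[0,-0.016,0,0,0,0,1],[0,-0.022,0,0,0,0,1],[0,-0.026,0,0,0,0,1],[0,-0.028,0,0,0,0,1],[0,-0.0295,0,0,0,0,1],[0,-0.03,0,0,0,0,1],[0,-0.03,0,0,0,0,1]]}}

```text
clock: 14.35
ee_pos: [0.4675, -0.0712, 0.0861]
tcp_rot: [0.989, 0.147, -0.001, -0.001]
contact_force: [1.2, -0.6, 0.8]
gripper_width: 1.001
```

```bash
python3 -c "
from h import *
where();plan(10.9,-1.5,86,270)"
```

```text
t 14.35 st [[10.4 -1.8]] z 86.1 F [ 1.2 -0.6  0.8] Fst [[-1.  -0.9]] xang 270.03 g 1.001 q [ 0.66  0.44 -0.68  2.08  0.4   0.75  0.02]
target [ 0.4671 -0.0709  0.086 ] shift [-0.0003 -0.0005  0.0001] turn [-0.08  0.12  0.03]
```

>>> {"fn": "apply_moves", "kwargs": {"increments": [[0,-0.0005,0,0,0,0,1],[0,-0.001,0,0,0,0,1],[0,-0.001,0,0,0,0,1]]}}

```text
clock: 14.65
ee_pos: [0.4673, -0.0704, 0.0861]
tcp_rot: [0.989, 0.147, -0.001, -0.001]
contact_force: [-0.3, -2.7, 1.0]
gripper_width: 1.001
```

>>> {"fn": "apply_moves", "kwargs": {"increments": [[0,0.01,0,0,0,0,1],[0,0.03,0,0,0,0,1],[0,0.06,-0.02,0,0,0,0.5],[0,0.1,-0.06,0,0,0,0],[0,0.14,-0.1,0,0,0,0],[0,0.18,-0.1,0,0,0,0],[0,0.2,-0.1,0,0,0,0],[0,0.2,-0.1,0,0,0,0]]}}

```text
clock: 15.45
ee_pos: [0.5253, -0.2659, 0.1855]
tcp_rot: [0.99, 0.144, -0.001, -0.0]
contact_force: [-0.7, -0.5, 0.2]
gripper_width: -0.0
```

```bash
python3 - <<'E'
from h import *
import m
where()
for c in("side","top"):
    im=cams.read_camera(c); cv2.imwrite(f"pics/{c}9.png",im[:,:,::-1])
crop("top",im,270,150,130,150,4,"pics/top9c.png")
m.meas(9)
plan(0,-225,200,180)
E
```

```text
t 15.45 st [[-192.6   -0.7]] z 185.5 F [-0.7 -0.5  0.2] Fst [[-0.3  0.8]] xang 269.75 g -0.0 q [ 0.92  0.48 -0.66  1.73  0.34  1.05  0.43]
top 25 [65.71 -2.34] [72.1 -2.8] [ 73.9 103.1] 0.25
top 25 [66.11 -1.82] [72.5 -2.2] [ 73.9 103.1] 0.32
side 24 [61.91  1.76] [61.9  1.8] [98.  57.8] 89.94
side 24 [60.66  0.48] [60.7  0.5] [57.8 98. ] 0.2
target [ 0.6842 -0.0165  0.2   ] shift [ 0.2233 -0.189  -0.0147] turn [-0.    0.21 89.99]
```

View pics/top9c.png

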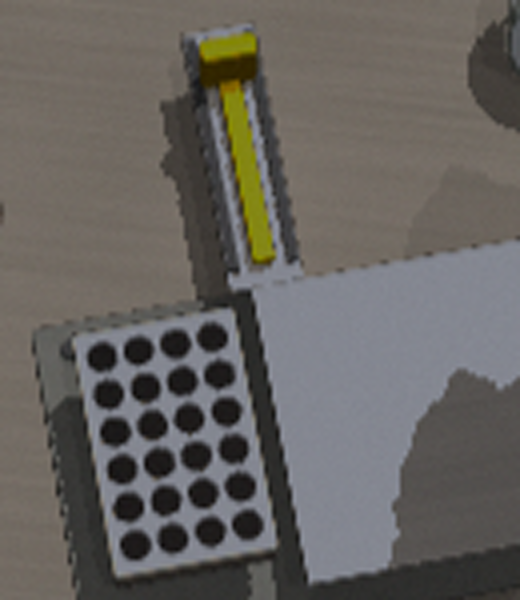

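```bash
python3 -c "
from h import *
plan(0,-238,200,270);plan(0,-238,107,270)
print(atz('top',(253,190),.085))"
```

```text
target [ 0.6966 -0.0128  0.2   ] shift [ 0.2363 -0.189  -0.0148] turn [-0.13  0.13 -0.01]
target [ 0.6966 -0.0128  0.107 ] shift [ 0.2365 -0.1888  0.0782] turn [-0.13  0.13 -0.01]
[0.59202349 0.12539216 0.085     ]
```

>>> {"fn": "apply_moves", "kwargs": {"increments": [[0.04,-0.03,-0.02,0,0,0,0],[0.08,-0.06,-0.02,0,0,0,0],[0.12,-0.095,-0.02,0,0,0,0],[0.16,-0.13,-0.02,0,0,0,0],[0.195,-0.155,-0.015,0,0,0,0],[0.22,-0.175,-0.015,0,0,0,0],[0.236,-0.189,-0.015,0,0,0,0],[0.236,-0.189,-0.015,0,0,0,0]]}}

```text
clock: 16.35
ee_pos: [0.6966, -0.0078, 0.1998]
tcp_rot: [0.989, 0.149, -0.001, -0.002]
contact_force: [-0.4, 0.6, 0.1]
gripper_width: -0.0
```

```bash
python3 -c "
from h import *
where();plan(0,-238,107,270)"
```

```text
t 16.35 st [[   4.8 -239.4]] z 199.8 F [-0.4  0.6  0.1] Fst [[0.7 0.2]] xang 270.33 g -0.0 q [ 0.4   0.66 -0.67  1.42  0.42  1.2  -0.02]
target [ 0.6966 -0.0128  0.107 ] shift [-0.0012  0.0052  0.0928] turn [-0.27  0.13  0.33]
```

>>> {"fn": "apply_moves", "kwargs": {"increments": [[0,0.004,0.02,0,0,0.3,0],[0,0.005,0.05,0,0,0.3,0],[0,0.005,0.075,0,0,0.3,0],[0,0.005,0.088,0,0,0.3,0],[0,0.005,0.091,0,0,0.3,0],[-0.003,0.005,0.091,0,0,0.3,0]]}}

```text
clock: 16.95
ee_pos: [0.695, -0.0128, 0.1093]
tcp_rot: [0.989, 0.147, -0.001, -0.002]
contact_force: [-0.3, -0.2, -0.5]
gripper_width: 0.001
```

```bash
python3 -c "
from h import *
where();plan(0,-170,107,270);plan(0,-145.5,107,270)"
```

```text
t 16.95 st [[   0.4 -236.4]] z 109.3 F [-0.3 -0.2 -0.5] Fst [[-0.1  0.4]] xang 270.05 g 0.001 q [ 0.38  0.75 -0.63  1.5   0.47  1.05 -0.06]
target [ 0.6316 -0.0325  0.107 ] shift [-0.0664  0.0004  0.0025] turn [-0.28  0.1   0.05]
target [ 0.6081 -0.0396  0.107 ] shift [-0.0909  0.0003  0.0025] turn [-0.28  0.1   0.05]
```

>>> {"fn": "apply_moves", "kwargs": {"increments": [[-0.008,0,0.001,0,0,0,0],[-0.018,0,0.002,0,0,0,0],[-0.028,0,0.002,0,0,0,0],[-0.038,0,0.002,0,0,0,0],[-0.048,0,0.002,0,0,0,0],[-0.058,0,0.002,0,0,0,0],[-0.066,0,0.002,0,0,0,0],[-0.072,0,0.002,0,0,0,0]]}}

```text
clock: 17.75
ee_pos: [0.6254, -0.0341, 0.1076]
tcp_rot: [0.989, 0.147, -0.001, -0.002]
contact_force: [2.9, 1.0, 2.0]
gripper_width: -0.001
```

```bash
python3 -c "
from h import *
where()
im=cams.read_camera('side');crop('side',im,230,150,160,140,4,'pics/s10.png')"
```

```text
t 17.75 st [[   0.2 -163.7]] z 107.6 F [2.9 1.  2. ] Fst [[ 0.1 -3. ]] xang 270.03 g -0.001 q [ 0.48  0.65 -0.65  1.69  0.46  0.96 -0.05]
```

View pics/s10.png

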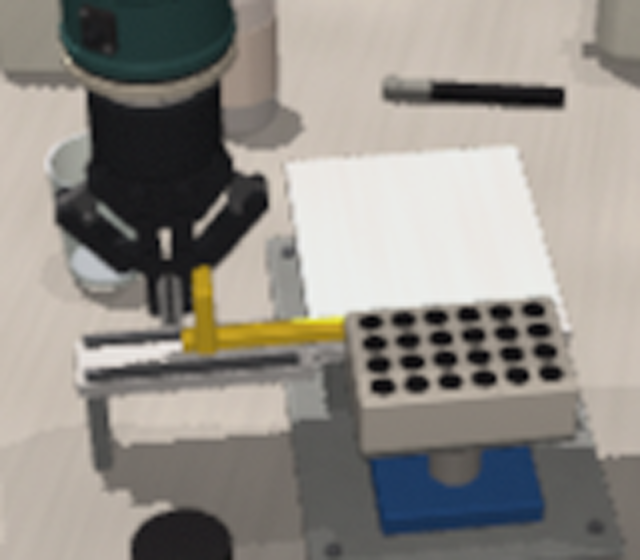

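>>> {"fn": "apply_moves", "kwargs": {"increments": [[-0.005,0,0,0,0,0,0],[-0.01,0,0,0,0,0,0],[-0.014,0,0,0,0,0,0],[-0.017,0,0,0,0,0,0],[-0.019,0,0,0,0,0,0],[-0.021,0,0,0,0,0,0]]}}

```text
clock: 18.4
ee_pos: [0.6057, -0.0402, 0.1077]
tcp_rot: [0.989, 0.147, -0.0, -0.002]
contact_force: [19.1, 3.9, -13.4]
gripper_width: 0.001
```

```bash
python3 -c "
from h import *
where()"
```

```text
t 18.4 st [[ 1.00e-01 -1.43e+02]] z 107.7 F [ 19.1   3.9 -13.4] Fst [[ -1.8 -19.4]] xang 270.04 g 0.001 q [ 0.5   0.62 -0.66  1.74  0.45  0.94 -0.04]
```

>>> {"fn": "apply_moves", "kwargs": {"increments": [[0.005,0,0,0,0,0,0],[0.02,0,0,0,0,0,0],[0.03,0,-0.02,0,0,0,0],[0.03,0,-0.06,0,0,0,0],[0.03,0.03,-0.1,0,0,0,0],[0.03,0.07,-0.12,0,0,0,0],[0.03,0.11,-0.13,0,0,0,0],[0.03,0.15,-0.13,0,0,0,0]]}}

```text
clock: 19.2
ee_pos: [0.6788, -0.1773, 0.2389]
tcp_rot: [0.989, 0.147, 0.001, -0.002]
contact_force: [-0.5, -0.1, 0.4]
gripper_width: -0.0
```

>>> {"fn": "apply_moves", "kwargs": {"increments": [[-0.03,0.03,0,0,0,0,0],[-0.06,0.06,0,0,0,0,0],[-0.08,0.08,0,0,0,0,0],[-0.08,0.08,0,0,0,0,0],[-0.08,0.08,0,0,0,0,0]]}}

```text
clock: 19.7
ee_pos: [0.6252, -0.2773, 0.2383]
tcp_rot: [0.989, 0.146, 0.0, -0.002]
contact_force: [0.0, 1.2, -0.1]
gripper_width: -0.004
```

```bash
python3 - <<'E'
from h import *
import m
where()
for c in("side","top"):
    im=cams.read_camera(c); cv2.imwrite(f"pics/{c}11.png",im[:,:,::-1])
    crop(c,im,*((260,160,180,170,3.4) if c=="top" else (230,150,160,140,4)),f"pics/{c}11c.png")
m.meas(11)
E
```

```text
t 19.7 st [[-232.5  -92.9]] z 238.3 F [ 0.   1.2 -0.1] Fst [[ 1.1 -0.4]] xang 269.97 g -0.004 q [ 0.81  0.6  -0.66  1.42  0.37  1.24  0.4 ]
top 24 [63.89 -0.17] [63.8 -0.2] [97.9 57.4] 89.92
top 24 [64.29  0.36] [64.2  0.3] [97.9 57.4] 89.99
side 24 [61.91  1.76] [61.9  1.8] [98.  57.8] 89.93
side 24 [60.66  0.47] [60.7  0.5] [57.8 98. ] 0.19
```

View pics/top11c.png

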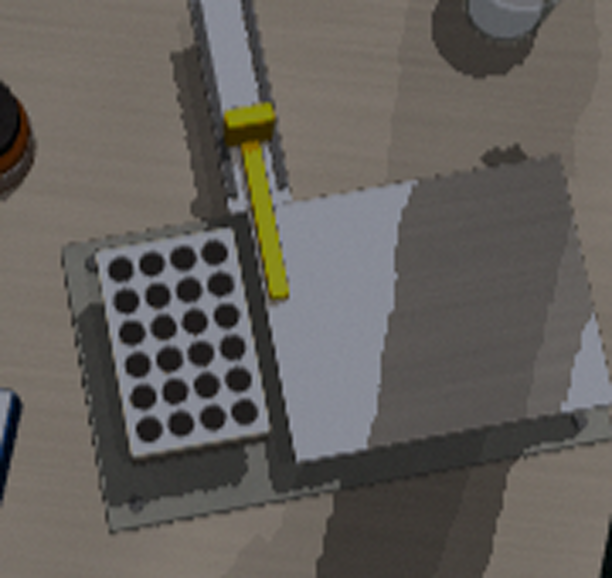

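View pics/side11.png

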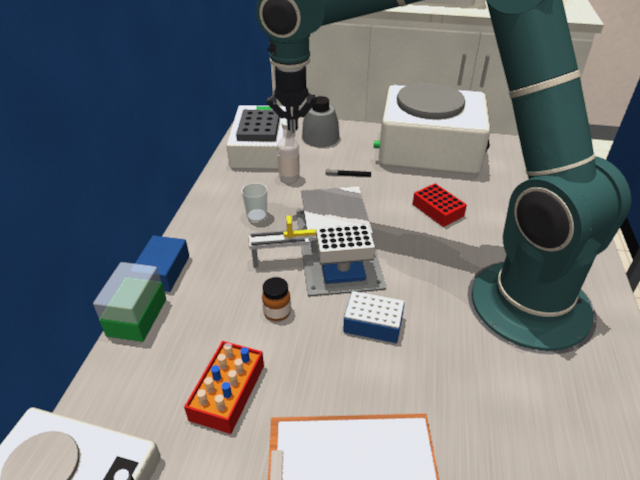

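```bash
python3 - <<'E'
from h import *
print(wells("top",3.4,(260,160),[(281,298)],.095),wells("top",3.4,(260,160),[(250,113)],.138))
a=cv2.imread("pics/top0.png").astype(int);b=cv2.imread("pics/top11.png").astype(int)
for n in("tipbox_mid","amber_jar_mid","clear_bottle_mid","beaker_mid","tube_rack_mid","marker_mid"):
    print(n,[np.round(q["point"],0) for q in cams.place_of(n,"side")][:1])
E
```

```text
[[ -0.71346025 -19.44458205]] [[  -0.77397987 -126.06565308]]
tipbox_mid [array([375., 317.])]
amber_jar_mid [array([274., 297.])]
clear_bottle_mid [array([290., 151.])]
beaker_mid [array([258., 203.])]
tube_rack_mid [array([222., 382.])]
marker_mid [array([349., 171.])]
```

Bar tip is at y≈-19.4 (home is -20) and the handle at y≈-126 (home is -125). The bystanders are where they started. Handing in.

```bash
python3 -c "
from plant import ticket
print(ticket.hand_in())"
```

```text
the job is handed in; nothing more can be done
None
```

The white plate is on the pedestal and the bolt is home behind it. I handed the job in at about 20 s of the 72 s allowed.

**What I did:**
- I drew the bolt out to its stop, where the force rose to about 25 N.
- I pushed the plate along the shelf and across the gap with two spread fingertips, without lifting it. A second push moved it about 1 mm further to centre it.
- I pushed the bolt in to its stop, at about 19 N, and moved the arm clear.

**Last checks:**

| Check | Measured (station frame) | Wanted |
|---|---|---|
| Plate centre, top camera | (63.9, -0.2) mm | (64, 0) mm |
| Plate squareness, top camera | within about 0.1° | square |
| Bolt bar tip | y ≈ -19.4 mm | -20 mm |
| Bolt handle | y ≈ -126 mm | -125 mm |

- **Bystanders:** they stand where they did at the start, as far as the pictures show.
- **Disagreement:** the side camera put the plate centre at about (62, 1.8) mm. I put this down to that camera's slanted view and calibration, as it also read about 2 mm off the top camera at the start. The true centring error along x could still be 1–2 mm.

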